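# Start a coach screw in an easel crossbar

## Task

Take the socket driver out of its holder, seat it on the square head of the screw that stands in the wooden crossbar, and push firmly down while turning clockwise so that the screw cuts its first thread and goes in at least 3 mm. Push hard enough that it bites at once instead of spinning loose in its hole, yet not so hard (over 35 N) that the wood splits, and do not touch the screw with the fingers. Then stand the driver back upright in its holder, let go, and leave the tape, jar and brush where they are.

Things in the scene. Friction and masses are not known exactly. Their poses are not given: they have to be found in the camera images.
- screw_top (a point): Centre of the top of the screw's plain dark steel square head, 16 x 16 mm, 9 mm high, on a 10 mm shank standing upright in a steel bracket on the middle of a pale wooden crossbar (240 x 50 x 32 mm, fixed to the bench by two 44 mm high plywood cleats). x and y axes are square to the head's flats, z up. Starts 65 mm above the bench. The screw stays in its hole: it cannot tip or come out.
- screw: The same screw; origin on its axis, 65 mm below the top of the head. It bites only while pushed down with about 12 N or more (15 to 22 N is good); pushed less, it spins without going in. Turning takes about 0.05 N m; pushing alone does not move it. The parts are rigid: a millimetre too deep is many newtons, so the push must be felt.
- sink (a joint): How far the screw has gone in, m: 0 at the start, at most 0.014. Right-hand thread, lead 6 mm per turn: clockwise seen from above drives it in (3 mm is half a turn).
- slip (a joint): How far the screw has spun without going in, rad: 0 at the start, grows clockwise seen from above; turned anticlockwise it spins back loose (negative). Beyond 2 rad either way the hole is reamed out.
- driver_handle (a point): Middle of the handle of the loose socket driver, 79 mm above its lower end: the place to grip, from above. The driver is 105 mm long, 0.16 kg: round black handle 28 mm across from 53 to 105 mm up, 12 mm shank below it, at the bottom a steel socket 26 x 26 mm outside, 28 mm high. z up along the driver, x and y square to the socket's flats.
- driver: The same driver; its origin is the centre of its lower end, axes as above.
- driver_seat (a point): Centre of the bottom of the driver's square recess, 14 mm above the lower end. The recess opens downwards: 18 x 18 mm (1 mm play each side of the head), flared to 24 mm over the lowest 4 mm. Seated, it rests on the top of the head, and the driver stands there by itself when let go, so the handle can be gripped afresh for the next part of the turn.
- holder_in (a point): Centre of the inner floor of the driver's holder, an open wooden box fixed to the bench, 60 x 60 mm and 45 mm high, walls and floor 6 mm thick (48 x 48 mm inside); the driver stands in it socket down, fitting at any yaw. z axis up.
- tape: Loose roll of masking tape lying flat, 100 mm across, 25 mm high; leave alone. Origin at the centre of its underside.
- jar: Loose closed glass jar, 56 mm across, 55 mm high; leave alone. Origin at the centre of its underside.
- brush: Loose flat brush lying on the bench, 200 mm long; leave alone. Origin at the middle of its underside.

How it is judged:
On the way, in this order (a step that is already met when the one before it is completed fails the run):
1. the driver is seated upright on the screw's head (distance between driver_seat and screw_top below 0.004 m and angle between driver_seat's own z axis and vertical below 0.12 rad), for 0.2 s.
2. the screw has gone in at least 3 mm (value of joint sink above 0.003 m), for 0.2 s.
At the end, for the whole second after the job is handed in: The screw is at least 3 mm deeper than at the start, and the driver stands upright (within 0.1 rad), at rest, on the floor of its holder (lower end within 5 mm of the floor and 16 mm of its centre), let go (value of joint sink above 0.003 m and horizontal distance between driver and holder_in below 0.016 m and z of driver in the frame of holder_in below 0.005 m and angle between driver's own z axis and vertical below 0.1 rad and linear speed of driver below 0.02 m/s); the robot touches nothing.
It fails at once if the screw spins loose in its hole by more than 2 rad without biting (either way), so the hole is reamed out (value of joint slip above 2 rad or value of joint slip below -2 rad).
It fails at once if the driver presses on the screw with more than 35 N and the wood splits (contact force between driver and screw above 35 N).
It fails at once if the fingers touch the screw (contact force between the fingers and screw above 1 N).
It fails at once if the tape, jar or brush is moved more than 30 mm (distance of any of tape, jar, brush from where it was at the start of the episode above 0.03 m).
It also fails if it takes over 72 s, if anything falls off the work surface, if the arm or the gripper's body presses on something with over 40 N, if the wrist force passes 120 N, or if a joint passes its speed limit or range.

## Robot

A 6-joint arm with a two-finger parallel gripper is mounted at the origin on the work surface. World frame = base frame: x ahead of the robot, y to its left, z up, the work surface at z = 0. Lengths are in m, angles in rad, forces in N, time in s.
With the tool pointing down it reaches from about 0.3 to 0.775 m from the base axis. Payload 14.6 kg.
Tool frame: the origin (TCP) lies at the very end of the fingers, on their centre line; the grasp point (between the pads) lies 19 mm behind it (r.grasp_offset is the distance from the TCP to the grasp point, in m); z points along the fingers, y is the line along which they close (so a half turn about z gives the same grasp; the last joint's range is limited). The gripper opens to 85 mm and grips with 20 to 120 N. Pads are 22 mm wide; open, the fingers measure 114 mm over their backs; the gripper's body (76 mm by 85 mm) begins 54 mm behind the grasp point. The pads swing forward as they close: fully open they stand 13 mm farther back than shut.
Start: joints at [1.066, 0.3, 1.521, -0, 1.321, -0.067], TCP at [0.233, 0.498, 0.231] pointing down, gripper open.
Joint ranges: [-3.03, 3.03], [-0.79, 2.21], [0.23, 2.52], [-1.04, 4.18], [0, 3.07], [-2.55, 2.55]. Speed limits (rad/s): [2.22, 2.22, 2.57, 3.14, 3.14, 3.14].

## Interface

Orientations are given as a rotation vector (axis times angle).
In Python, from bench import monitor, read_camera, camera_model, sign_off, r gives the robot as it stands.
- The arm moves only by the tool carry_out, never from a script. Its argument "targets" is text: rows parted by semicolons, each of 5 numbers parted by spaces: the opening, from 0 (shut) to 1 (fully open), then the shift along the tool's x, y, z in m, then the turn about the tool's z in rad. A call has exactly 8 rows; each row is the pose to reach, as a shift and turn from the pose commanded when the call began, along the tool's axes at that moment; what a row does not reach only later rows make up. A row lasts 1/10 s, in which the tool goes at most 50 mm and 8.59 degrees, less where a joint would pass 70% of its speed; a pose out of reach is approached as far as the arm can. A call with a gripper value outside its range is refused whole. The fingers move at their own pace and stop on an object; "newtons" is the grip in N (left out, the last holds). Time passes only in rows, so rows that repeat a pose let the fingers close, or fill a call up. It gives the time, the measured TCP pose, the force, the opening and the grip force at its end, in the units of the state.
- monitor.observe(): the state, without advancing time (a new reading comes with each control period).
- read_camera(name): name is "scene" or "top" or "wrist"; returns (picture, depth): 400x640x3 uint8, red, green, blue; 400x640 float32, m along the optical axis (not along the pixel's ray), 0 where there is no reading.
- camera_model(name): a dict with "K" (3x3 intrinsics, pixels), "dist_coeffs" ([k1, k2, p1, p2, k3] as OpenCV has them; the pictures are not rectified), "rvec" (rotation vector, rad) and "tvec" (3), from world to camera coordinates, as OpenCV has them; the wrist camera has in their place "tool_from_camera" (4x4, takes a point from camera to tool coordinates, whose origin is the TCP and whose axes are the flange's). Camera axes: x right, y down, z forward; pixel columns grow to the right and rows downward; lengths in m; the calibration is good to about 2 mm. A picture is of the moment at which its call begins: read the wrist's pose just before it. camera_model takes no time and is no camera call.
- sign_off(): hands the job in; it is judged then, once.
The state is a dict: "time_s": time; "qpos": joint angles; "qd": joint speeds; "tau": joint torques, N m; "ee_pos": TCP position; "tool_rot": TCP orientation; "contact_force": force on the tool from outside, world axes, zero at the start; "ft_torque": the same for the moment, N m; "finger_gap": finger opening in m; "grasp_force": force on a finger pad.
Only numpy, scipy, OpenCV 4.12 (cv2) and the standard library are available. Lean on these libraries where they do the work, as an engineer would, in place of code of your own. Each camera call takes 0.05 s, during which the arm holds its last target. There are 200 camera calls.

## Working session

There is one attempt and no reset: what is moved stays moved. The work goes in short steps, Python scripts to look and compute and a tool call to move; the robot and the scene stay as the last step left them, time stands still between calls to the robot, and variables do not carry over. Pictures are saved under pics/ and viewed, at most 11 in all, crops included, and the job is handed in when it is done.

Besides the shell and the picture viewer there is one more tool, called after "Emit:" by a JSON object that holds its "fn" and its "kwargs". carry_out: Moves the arm, as the interface text tells. Its arguments: {"type":"object","properties":{"targets":{"type":"string"},"newtons":{"type":"number"}},"required":["targets"]}

```bash
ls; mkdir -p pics
python3 - <<'E'
from bench import monitor, read_camera, camera_model, r
import cv2,numpy as np
s=monitor.observe();print({k:np.round(v,3) for k,v in s.items()})
for n in ("scene","top"):
    p,d=read_camera(n); cv2.imwrite(f"pics/{n}0.png",p[...,::-1]); np.save(f"pics/{n}0_d.npy",d)
    print(n,camera_model(n))
print(camera_model("wrist"), r.grasp_offset)
E
```

```text
pics
{'time_s': np.float64(0.0), 'qpos': array([ 1.066,  0.3  ,  1.522, -0.   ,  1.321, -0.067]), 'qd': array([-0.001,  0.001,  0.   , -0.   , -0.001,  0.   ]), 'tau': array([-1.0000e-03, -5.4350e+01, -3.6179e+01, -0.0000e+00,  4.0000e-03,
        0.0000e+00]), 'ee_pos': array([0.233, 0.498, 0.231]), 'tool_rot': array([-6.820e-01, -3.066e+00,  2.000e-03]), 'contact_force': array([ 1.282, -0.016, -0.798]), 'ft_torque': array([-0.026, -0.003,  0.035]), 'grasp_force': np.float64(0.0), 'finger_gap': np.float64(0.085)}
scene {'K': array([[372.83987738,   0.        , 323.37385746],
       [  0.        , 372.83987738, 199.72500474],
       [  0.        ,   0.        ,   1.        ]]), 'dist_coeffs': array([-0.05600083,  0.        ,  0.        ,  0.        ,  0.        ]), 'rvec': array([ 1.1465438 ,  2.12265368, -1.19556112]), 'tvec': array([ 0.36766682, -0.14473718,  1.2343408 ])}
top {'K': array([[516.00321546,   0.        , 308.04615822],
       [  0.        , 516.00321546, 196.00906173],
       [  0.        ,   0.        ,   1.        ]]), 'dist_coeffs': array([-0.14790862,  0.        ,  0.        ,  0.        ,  0.        ]), 'rvec': array([ 2.13066087, -2.16719814,  0.16819806]), 'tvec': array([-0.06564672,  0.57050225,  1.14233173])}
{'K': array([[285.7972685 ,   0.        , 320.98245496],
       [  0.        , 285.7972685 , 195.26376521],
       [  0.        ,   0.        ,   1.        ]]), 'dist_coeffs': array([-0.03135421,  0.        ,  0.        ,  0.        ,  0.        ]), 'tool_from_camera': array([[-5.90297063e-04, -9.59582934e-01, -2.81425379e-01,
         7.17968126e-02],
       [ 9.99999572e-01, -7.66954470e-04,  5.17578091e-04,
        -1.86718274e-04],
       [-7.12499555e-04, -2.81424953e-01,  9.59582976e-01,
        -1.43865032e-01],
       [ 0.00000000e+00,  0.00000000e+00,  0.00000000e+00,
         1.00000000e+00]])} 0.0187
```

View pics/top0.png

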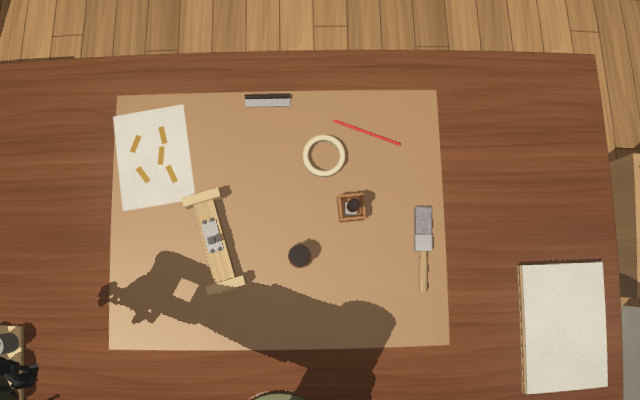

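View pics/scene0.png

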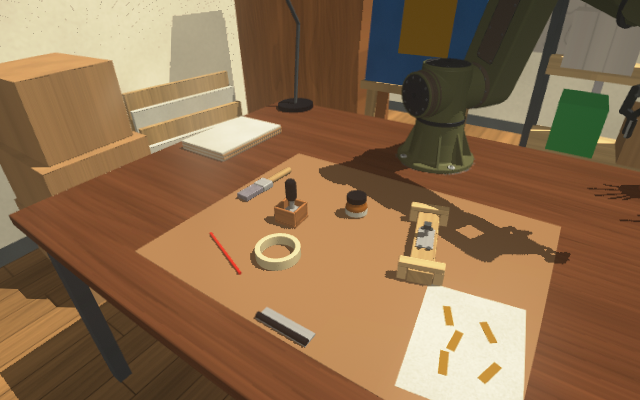

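The top view shows the driver in its holder at about (352,206), the screw in its bracket at (212,236), the jar at (300,256), the tape at (324,156) and the brush at (423,245). The scene view agrees with this layout.

```bash
cat > h.py <<'E'
import numpy as np, cv2
from scipy.spatial.transform import Rotation as R
from bench import monitor, read_camera, camera_model, r
def tool():
    s=monitor.observe(); T=np.eye(4); T[:3,:3]=R.from_rotvec(s["tool_rot"]).as_matrix(); T[:3,3]=s["ee_pos"]; return T
def cam(n,T=None):
    m=camera_model(n)
    if n=="wrist": X=(tool() if T is None else T)@m["tool_from_camera"]
    else:
        A=np.eye(4);A[:3,:3]=cv2.Rodrigues(m["rvec"])[0];A[:3,3]=m["tvec"];X=np.linalg.inv(A)
    return m,X
def cast(n,px,z,T=None):
    m,X=cam(n,T); u=cv2.undistortPoints(np.float64(px).reshape(-1,1,2),m["K"],m["dist_coeffs"]).reshape(-1,2)
    d=np.c_[u,np.ones(len(u))]@X[:3,:3].T; o=X[:3,3]
    return o+d*((z-o[2])/d[:,2])[:,None]
def proj(n,P,T=None):
    m,X=cam(n,T);A=np.linalg.inv(X)
    return cv2.projectPoints(np.float64(P).reshape(-1,3),cv2.Rodrigues(A[:3,:3])[0],A[:3,3],m["K"],m["dist_coeffs"])[0].reshape(-1,2)
E
python3 - <<'E'
from h import *
np.set_printoptions(precision=4,suppress=True)
print("handle top",cast("top",[[353,205]],.111)); print("screw",cast("top",[[212,236]],.065))
print("jar",cast("top",[[300,256]],.055)); print("bar ends",cast("top",[[203,197],[226,284]],.044))
print("tape",cast("top",[[324,156]],.025))
p=cv2.imread("pics/top0.png")
a=cv2.resize(p[180:235,325:380],None,fx=7,fy=7,interpolation=2);b=cv2.resize(p[210:265,185:240],None,fx=7,fy=7,interpolation=2)
cv2.imwrite("pics/crop.png",np.hstack([a,b]))
T=tool();print(T)
E
```

```text
handle top [[ 0.5379 -0.1714  0.111 ]]
screw [[0.4791 0.1412 0.065 ]]
jar [[ 0.4321 -0.0548  0.055 ]]
bar ends [[0.5707 0.1666 0.044 ]
 [0.3719 0.1129 0.044 ]]
tape [[ 0.6667 -0.1148  0.025 ]]
[[-0.9057  0.424  -0.0005  0.2331]
 [ 0.424   0.9057 -0.0009  0.4979]
 [ 0.0001 -0.001  -1.      0.2308]
 [ 0.      0.      0.      1.    ]]
```

View pics/crop.png

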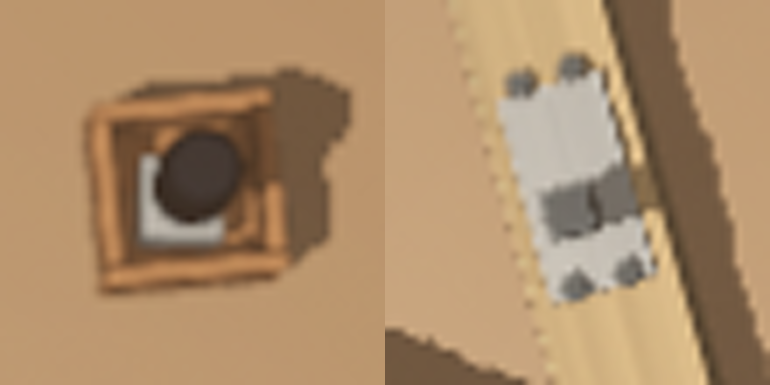

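The crop shows the handle disc at about (353.6,205.3). The screw head is the dark square at about (211,240), with its shadow to the right. I'll go above the screw first to measure its yaw up close.

Emit:
{"fn": "carry_out", "kwargs": {"targets": "1 -0.04 -0.024 0 -0.1;1 -0.08 -0.048 0 -0.22;1 -0.125 -0.074 0 -0.35;1 -0.165 -0.098 0 -0.48;1 -0.205 -0.122 0 -0.61;1 -0.245 -0.146 0 -0.74;1 -0.285 -0.17 0 -0.87;1 -0.32 -0.19 0 -0.98"}}

```text
time_s: 0.9
ee_pos: [0.4411, 0.1916, 0.2312]
tool_rot: [0.84, -3.027, -0.0]
contact_force: [0.1, -0.5, -0.1]
finger_gap: 0.0857
grasp_force: 0.0
```

Run:
```python
from h import *
T=tool();print(T.round(4)); p=np.array([.478,.138,.231]);print(T[:3,:3].T@(p-T[:3,3]), monitor.observe()["qpos"])
```

```text
[[-8.570e-01 -5.154e-01 -2.000e-04  4.411e-01]
 [-5.154e-01  8.570e-01 -0.000e+00  1.916e-01]
 [ 2.000e-04  1.000e-04 -1.000e+00  2.312e-01]
 [ 0.000e+00  0.000e+00  0.000e+00  1.000e+00]]
[-0.0039533  -0.0649816   0.00020931] [ 3.33645685e-01  1.45709512e-01  1.70965406e+00  7.64517863e-05
  1.28644155e+00 -1.77861158e+00]
```

Emit:
{"fn": "carry_out", "kwargs": {"targets": "1 -0.001 -0.02 0.01 0;1 -0.003 -0.05 0.02 0;1 -0.004 -0.065 0.03 0;1 -0.004 -0.065 0.03 0;1 -0.004 -0.065 0.03 0;1 -0.004 -0.065 0.03 0;1 -0.004 -0.065 0.03 0;1 -0.004 -0.065 0.03 0"}}

```text
time_s: 1.7
ee_pos: [0.4771, 0.14, 0.2016]
tool_rot: [-0.833, 3.029, -0.0]
contact_force: [-0.8, -0.2, 0.1]
finger_gap: 0.0851
grasp_force: 0.0
```

Run:
```python
from h import *
T=tool();np.save("pics/Ts.npy",T);p,d=read_camera("wrist");cv2.imwrite("pics/w1.png",p[...,::-1]);np.save("pics/w1d.npy",d)
print(T[:3,3],proj("wrist",[.478,.138,.065],T),monitor.observe()["qpos"])
```

```text
[0.47710682 0.139956   0.20162229] [[318.71867838 184.93055314]] [ 2.11354560e-01  2.09906649e-01  1.70562036e+00  9.68391776e-06
  1.22561584e+00 -1.89603227e+00]
```

View pics/w1.png

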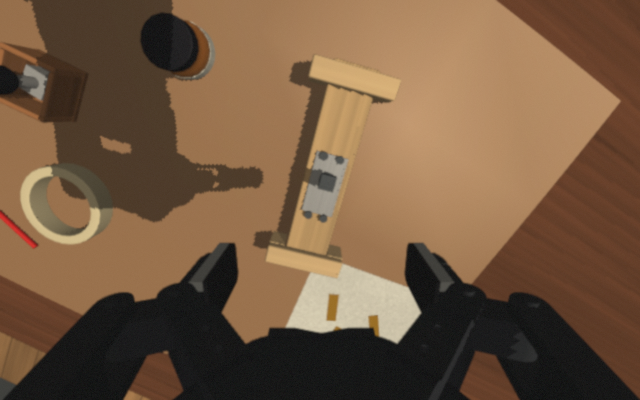

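The wrist view shows the bracket on the crossbar, with the dark square head at about (327,182) and a shadow to its left. Next I'll measure its centre and yaw from a crop.

Run:
```python
from h import *
T=np.load("pics/Ts.npy");p=cv2.imread("pics/w1.png")
x0,y0=300,155;c=p[y0:y0+55,x0:x0+50]
cv2.imwrite("pics/c1.png",cv2.resize(c,None,fx=10,fy=10,interpolation=cv2.INTER_CUBIC))
g=cv2.cvtColor(c,6);print(g[14:40,8:42:1])
d=np.load("pics/w1d.npy")[y0:y0+55,x0:x0+50];print((d[14:40:2,8:42:2]*1000).astype(int))
```

```text
[[ 93  99  92  89 106 121 119 120 130 127 115 106 118 133 145 152 154 155
  156 156 155 155 157 158 158 157 158 161 161 163 161 162 161 162]
 [ 82  83  81  81  86  93  90  89  95  94  88  82  89 102 128 145 146 146
  152 153 153 155 156 159 158 157 159 160 162 162 162 161 162 160]
 [ 82  82  80  77  75  76  77  79  75  78  78  77  78  89 115 130 122 121
  132 139 145 152 155 157 158 157 160 162 162 162 162 161 162 160]
 [ 83  82  79  74  74  76  77  77  77  77  77  77  76  78  92  96  85  82
   89 100 119 133 143 150 154 158 159 161 162 161 161 162 162 159]
 [ 83  82  75  76  76  76  77  78  78  75  76  76  74  66  62  62  55  55
   60  68  79  94 112 129 143 153 159 160 160 162 161 160 160 158]
 [ 83  80  79  77  76  79  78  77  77  77  77  73  67  59  62  62  59  58
   53  52  55  63  75  91 112 134 150 156 159 160 161 160 159 157]
 [ 82  81  78  76  76  77  78  77  77  76  75  71  60  62  70  75  75  73
   67  63  59  59  59  61  73 101 124 136 149 157 160 161 157 151]
 [ 83  78  75  76  77  77  78  76  77  76  75  66  57  64  74  79  80  79
   77  77  74  72  67  64  61  70  82  
[... 2790 characters left out ...]
314 316 315 315 291 285 285 285 287 291 292 316 316 314 317]
 [319 315 316 316 316 316 286 285 284 286 285 284 284 286 316 316 316]
 [320 316 316 316 315 294 286 287 285 286 285 285 284 285 317 316 316]
 [317 317 318 317 318 295 287 286 286 286 286 287 286 285 317 317 318]
 [319 317 319 317 317 291 288 287 287 288 287 286 287 287 318 318 318]
 [319   0 319 318 317 289 287 286 287 288 288 286 288 288 319 319 319]
 [318 318 319 319 318 287 289 287 289 289 288 288 288 319 319 319 322]
 [320 320 320 319 318 319 290 288 290 289 288 288 288 320 320 319 323]
 [321 319 320 319 320 320 321 320 321 322 289 290 290 320 320 320 324]
 [321 320 321 320 322 321 322 320 319 321 320 321 320 321 320 324 325]]
```

View pics/c1.png

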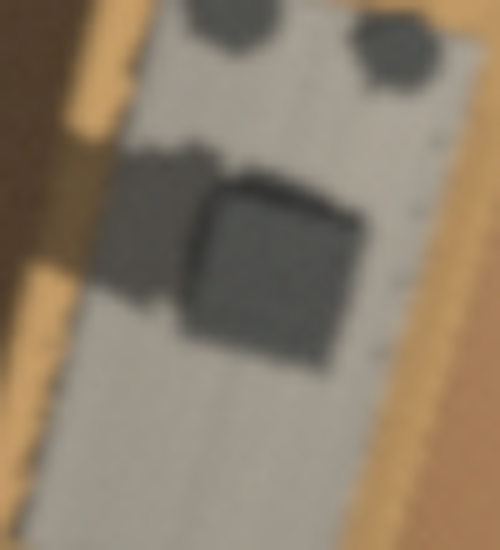

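The crop shows the head's top face with corners at about (220,192), (362,225), (325,370) and (190,335), dark side strips and the shadow to its left.

Run:
```python
from h import *
T=np.load("pics/Ts.npy")
c=np.array([[220,192],[362,225],[325,370],[190,335]])/10-.45+[300,155]
P=cast("wrist",c,.065,T)[:,:2];print(P.round(4),P.mean(0))
e=np.roll(P,-1,0)-P;print(np.linalg.norm(e,axis=1),np.degrees(np.arctan2(e[:,1],e[:,0]))%90)
print("top cam",cast("top",[[211.1,240]],.065))
c=np.array([[140,155],[140,240],[222,238]])/7-.43+[325,180]; Q=cast("top",c,.034)[:,:2]; e=np.diff(Q,axis=0);print("socket",np.degrees(np.arctan2(e[:,1],e[:,0]))%90)
c=np.array([[90,105],[270,92],[287,272],[105,290]])/7-.43+[325,180]; Q=cast("top",c,.045)[:,:2];print("holder",Q.mean(0));e=np.roll(Q,-1,0)-Q;print(np.linalg.norm(e,axis=1),np.degrees(np.arctan2(e[:,1],e[:,0]))%90)
print(cast("top",[[353.6-.43,205.3-.43]],.111))
```

```text
[[0.4666 0.1346]
 [0.4622 0.1485]
 [0.477  0.1532]
 [0.4809 0.1395]] [0.47169904 0.14396013]
[0.01465612 0.01553266 0.01423358 0.01511848] [17.39948103 17.50268052 15.70433431 19.13072527]
top cam [[0.47015569 0.14322502 0.065     ]]
socket [88.42436616  0.39679537]
holder [ 0.54271629 -0.17415752]
[0.05941936 0.05957645 0.05981326 0.06102883] [3.23085293 3.48845812 4.62273064 3.1290976 ]
[[ 0.53817818 -0.17174674  0.111     ]]
```

Emit:
{"fn": "carry_out", "kwargs": {"targets": "1 0.01 -0.028 0 0.02;1 0.025 -0.068 0 0.05;1 0.04 -0.112 0 0.08;1 0.055 -0.156 0 0.11;1 0.07 -0.2 0 0.14;1 0.085 -0.24 0 0.16;1 0.098 -0.275 0 0.18;1 0.107 -0.3 0 0.19"}}

```text
time_s: 2.55
ee_pos: [0.5385, -0.1754, 0.2013]
tool_rot: [-0.538, 3.095, -0.0]
contact_force: [0.5, 0.6, -0.3]
finger_gap: 0.0858
grasp_force: 0.0
```

Emit:
{"fn": "carry_out", "kwargs": {"targets": "1 0 0 0 0;1 0 0 0 0;1 0 0 0 0;1 0 0 0 0;1 0 0 0 0;1 0 0 0 0;1 0 0 0 0;1 0 0 0 0"}}

```text
time_s: 3.35
ee_pos: [0.5384, -0.1731, 0.2013]
tool_rot: [0.541, -3.095, 0.0]
contact_force: [0.1, -0.4, 0.1]
finger_gap: 0.0856
grasp_force: 0.0
```

Run:
```python
from h import *
T=tool();np.save("pics/Td.npy",T);p,d=read_camera("wrist");cv2.imwrite("pics/w2.png",p[...,::-1]);np.save("pics/w2d.npy",d)
u=proj("wrist",[.538,-.172,.08],T)[0];print(T[:3,3],u,monitor.observe()["qpos"])
x0,y0=(u-[50,50]).astype(int);print(x0,y0)
cv2.imwrite("pics/c2.png",cv2.resize(p[y0:y0+100,x0:x0+110,::-1],None,fx=6,fy=6,interpolation=cv2.INTER_CUBIC)[:600])
```

```text
[ 0.53844463 -0.17311253  0.20129521] [322.07480996 189.17688042] [-3.75898497e-01  3.59734671e-01  1.51302945e+00 -7.02365934e-06
  1.26877654e+00 -2.29266423e+00]
272 139
```

View pics/c2.png

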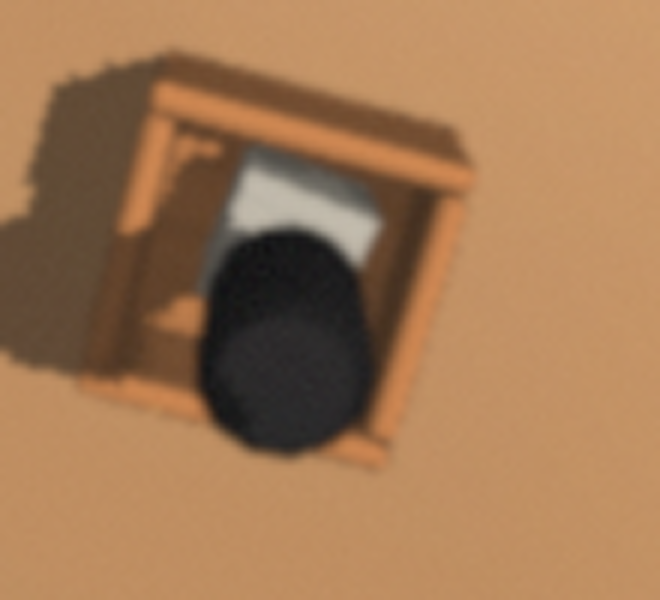

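The crop shows the holder, the black handle's top disc centred near (287,376), and the socket's pale top face with its back edge running from about (243,180) to (381,216).

Run:
```python
from h import *
T=np.load("pics/Td.npy");f=lambda c:np.array(c)/6-.42+[272,139]
print("top",cast("wrist",f([[287,376]]),.111,T))
p=cv2.imread("pics/w2.png");g=cv2.cvtColor(p,6)
m=(g<52).astype(np.uint8);m[:, :290]=0;m[:,345:]=0;m[:170]=0;m[220:]=0
k=cv2.findContours(m,0,1)[0];k=max(k,key=cv2.contourArea);print("handle bbox",cv2.boundingRect(k),cv2.minAreaRect(k))
l,t,w,h_=cv2.boundingRect(k)
# bottom-most & extreme sides: predicted rims for the candidate
a=np.linspace(0,2*np.pi,72)
for c in ([.538,-.172],[.536,-.172],[.540,-.172],[.538,-.170],[.538,-.174]):
    q=proj("wrist",np.c_[c[0]+.014*np.cos(a),c[1]+.014*np.sin(a),0*a+.111],T);print(c,q.min(0),q.max(0))
Q=cast("wrist",f([[228,235],[243,180],[381,216],[362,262]]),.034,T)[:,:2];e=np.diff(Q,axis=0)
print(Q,np.linalg.norm(e,axis=1),np.degrees(np.arctan2(e[:,1],e[:,0]))%90)
n=np.array([-e[1][1],e[1][0]])/np.linalg.norm(e[1]);print("sock centre",(Q[1]+Q[2])/2+.013*n,(Q[1]+Q[2])/2-.013*n)
Q=cast("wrist",f([[152,88],[475,180],[385,467],[80,380]]),.045,T)[:,:2];print("holder",Q.mean(0),np.linalg.norm(np.roll(Q,-1,0)-Q,axis=1))
print("yaw tool",np.degrees(np.arctan2(T[1,0],T[0,0])))
```

```text
top [[ 0.54102526 -0.17345665  0.111     ]]
handle bbox (305, 178, 30, 36) ((319.5, 195.5), (35.0, 29.0), 90.0)
[0.538, -0.172] [305.86501726 182.76005359] [338.54184344 214.00018087]
[0.536, -0.172] [306.62419945 180.58649033] [339.37216041 211.96258715]
[0.54, -0.172] [305.10919426 184.92422   ] [337.71503582 216.02892752]
[0.538, -0.17] [308.07128446 183.54006226] [340.72287712 214.73126871]
[0.538, -0.174] [303.6554812 181.9788705] [336.35720265 213.26787869]
[[ 0.54195291 -0.18520739]
 [ 0.53122108 -0.18601208]
 [ 0.52895163 -0.15972561]
 [ 0.53835871 -0.15998182]] [0.01076196 0.02638425 0.00941056] [ 4.28808684  4.93439692 88.43989373]
sock centre [ 0.51713454 -0.17398704] [ 0.54303817 -0.17175065]
holder [ 0.54499092 -0.17506651] [0.05930233 0.05640245 0.05881475 0.05555521]
yaw tool -160.17418262979015
```

Emit:
{"fn": "carry_out", "kwargs": {"targets": "1 -0.001 0 0.02 0;1 -0.0015 0 0.045 0;1 -0.0015 0 0.07 0;1 -0.0015 0 0.095 0;1 -0.0015 0 0.115 0;1 -0.0015 0 0.128 0;1 -0.0015 0 0.135 0;1 -0.0015 0 0.135 0", "newtons": 80}}

```text
time_s: 4.2
ee_pos: [0.5397, -0.1727, 0.0659]
tool_rot: [0.54, -3.094, -0.001]
contact_force: [0.3, -0.0, 0.2]
finger_gap: 0.0854
grasp_force: 0.0
```

Emit:
{"fn": "carry_out", "kwargs": {"targets": "0.3 0 0 0 0;0.2 0 0 0 0;0.2 0 0 0 0;0.2 0 0 0 0;0.2 0 0 0 0;0.2 0 0 0 0;0.2 0 0 0 0;0.2 0 0 0 0"}}

```text
time_s: 5.0
ee_pos: [0.5401, -0.1727, 0.0668]
tool_rot: [-0.541, 3.094, -0.0]
contact_force: [-1.4, 2.5, 6.5]
finger_gap: 0.0268
grasp_force: 78.0
```

Emit:
{"fn": "carry_out", "kwargs": {"targets": "0.2 0 0 -0.005 0;0.2 0 0 -0.02 0;0.2 0 0 -0.045 0;0.2 0 0 -0.07 0;0.2 0 0 -0.095 0;0.2 0 0 -0.11 0;0.2 0 0 -0.115 0;0.2 0 0 -0.115 0"}}

```text
time_s: 5.8
ee_pos: [0.5399, -0.1728, 0.1821]
tool_rot: [-0.54, 3.094, -0.001]
contact_force: [-0.3, -0.3, -2.1]
finger_gap: 0.0264
grasp_force: 78.6
```

Run:
```python
from h import *
T=tool();np.save("pics/Tl.npy",T);p,d=read_camera("wrist");cv2.imwrite("pics/w3.png",p[...,::-1]);np.save("pics/w3d.npy",d)
s=monitor.observe();print(T[:3,3],s["contact_force"],s["finger_gap"],np.degrees(np.arctan2(T[1,0],T[0,0])))
o=T[:3,3]+[0,0,.0187]; print(proj("wrist",[o+[0,0,.026],o,o-[0,0,.051],o-[0,0,.079]],T))
cv2.imwrite("pics/c3.png",cv2.resize(p[140:260,255:385,::-1],None,fx=5,fy=5,interpolation=cv2.INTER_CUBIC))
```

```text
[ 0.53993993 -0.17278426  0.18210393] [ 0.8419409   0.01284733 -1.99649008] 0.026602850648025 -160.18640765751147
[[320.48764877 296.38044796]
 [320.62362401 263.65378522]
 [320.78723328 224.29607786]
 [320.84571582 210.23276977]]
```

View pics/c3.png

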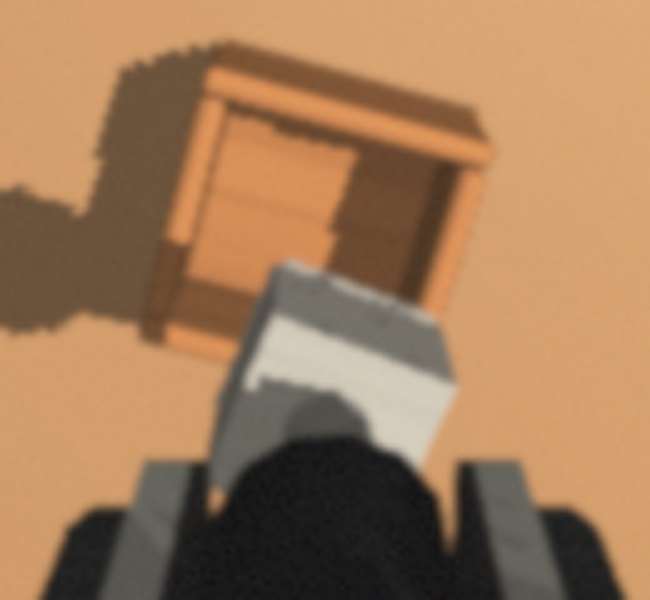

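The crop shows the lifted driver between the pads. The socket's top-face back edge runs from about (275,318) to (457,383), and its lower back rim from (285,262) to (437,322). The empty holder is behind it.

Run:
```python
from h import *
T=np.load("pics/Tl.npy");f=lambda c:np.array(c)/5-.4+[255,140]
g=T[2,3]+.0187
ty=np.degrees(np.arctan2(T[1,0],T[0,0]))
for name,c,z in (("top",[[275,318],[457,383]],g-.051),("rim",[[285,262],[437,322]],g-.079)):
    Q=cast("wrist",f(c),z,T)[:,:2];e=Q[1]-Q[0];L=np.linalg.norm(e);a=np.degrees(np.arctan2(e[1],e[0]))
    n=np.array([e[1],-e[0]])/L; m=Q.mean(0); c=m+.013*n
    if np.linalg.norm(c-T[:2,3])>np.linalg.norm(m-.013*n-T[:2,3]): c=m-.013*n
    v=c-T[:2,3];print(name,L,"yaw",a%90,"tool xy",T[:2,0]@v,T[:2,1]@v)
d=np.load("pics/w3d.npy");
print("depth socket top",d[140+72,255+72], [ (X:=np.linalg.inv(cam("wrist",T)[1]))[2]@[*(T[:3,3]-[0,0,k]),1] for k in (.0323,)])
```

```text
top 0.025435694440013416 yaw 89.13460752426344 tool xy -0.00196293121672678 7.31751308646676e-05
rim 0.024603760951018475 yaw 87.41670729658532 tool xy -0.002379367834431982 -0.00042957541233394105
depth socket top 0.18673497 [np.float64(0.18924404736456094)]
```

Emit:
{"fn": "carry_out", "kwargs": {"targets": "0.2 -0.003 0.025 0 -0.03;0.2 -0.008 0.065 0 -0.07;0.2 -0.013 0.105 0 -0.11;0.2 -0.019 0.15 0 -0.15;0.2 -0.025 0.195 0 -0.2;0.2 -0.031 0.24 0 -0.24;0.2 -0.036 0.28 0 -0.28;0.2 -0.04 0.305 0 -0.31"}}

```text
time_s: 6.65
ee_pos: [0.4728, 0.13, 0.1804]
tool_rot: [1.016, -2.971, -0.001]
contact_force: [0.4, -1.0, -2.3]
finger_gap: 0.0264
grasp_force: 78.8
```

Emit:
{"fn": "carry_out", "kwargs": {"targets": "0.2 0 0.0145 0 -0.01;0.2 0 0.0145 0 -0.01;0.2 0 0.0145 0 -0.01;0.2 0 0.0145 0 -0.01;0.2 0 0.0145 0 -0.01;0.2 0 0.0145 0 -0.01;0.2 0 0.0145 0 -0.01;0.2 0 0.0145 0 -0.01"}}

```text
time_s: 7.45
ee_pos: [0.4653, 0.1391, 0.1813]
tool_rot: [1.026, -2.969, -0.0]
contact_force: [0.2, -0.5, -1.9]
finger_gap: 0.0261
grasp_force: 78.8
```

Run:
```python
from h import *
T=tool();np.save("pics/Th.npy",T);p,d=read_camera("wrist");cv2.imwrite("pics/w4.png",p[...,::-1]);np.save("pics/w4d.npy",d)
q,_=read_camera("top");cv2.imwrite("pics/top4.png",q[...,::-1])
s=monitor.observe();print(T[:3,3],s["contact_force"],s["qpos"],np.degrees(np.arctan2(T[1,0],T[0,0])))
print(proj("wrist",[.4717,.144,.065],T),proj("wrist",[.4717,.144,.1218],T))
cv2.imwrite("pics/c4.png",cv2.resize(p[140:240,265:375,::-1],None,fx=6,fy=6,interpolation=cv2.INTER_CUBIC))
```

```text
[0.46529558 0.13913404 0.18125932] [ 0.32467214  1.03968591 -1.54598672] [ 2.15395787e-01  2.06896462e-01  1.75970493e+00 -9.71570936e-06
  1.17499117e+00 -2.02122107e+00] -141.8655054301819
[[320.64226855 198.69457122]] [[320.52626985 220.55632098]]
```

View pics/c4.png

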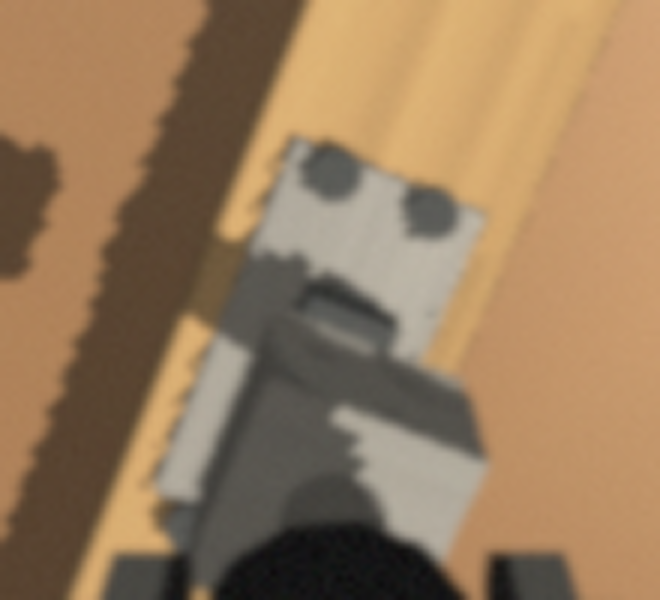

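The crop shows the socket above the bracket, with the head's back edge peeking out from about (308,310) to (393,350). The socket's lower back rim runs from (268,318) to (462,383).

Run:
```python
from h import *
T=np.load("pics/Th.npy");f=lambda c:np.array(c)/6-.42+[265,140]
g=T[2,3]+.0187
for name,c,z,w in (("rim",[[268,318],[462,383]],g-.079,.013),("head",[[308,310],[393,350]],.065,.008),("sock top r",[[488,460],[445,556]],g-.051,.013)):
    Q=cast("wrist",f(c),z,T)[:,:2];e=Q[1]-Q[0];L=np.linalg.norm(e);a=np.degrees(np.arctan2(e[1],e[0]))
    m=Q.mean(0); n=np.array([e[1],-e[0]])/L*w
    for c in(m+n,m-n): v=c-T[:2,3];print(name,L,"yaw",a%90,c,"tool xy",T[:2,0]@v,T[:2,1]@v)
v=np.array([.4717,.144])-T[:2,3];print("screw before, tool",T[:2,0]@v,T[:2,1]@v)
```

```text
rim 0.025614954680950836 yaw 18.835843787524226 [0.46779911 0.14022226] tool xy -0.0026411794091506955 -0.0006900040517874246
rim 0.025614954680950836 yaw 18.835843787524226 [0.44319148 0.13182796] tool xy 0.021897847657708025 0.007902792282330992
head 0.014965867827795118 yaw 12.019608698776608 [0.47493128 0.14493121] tool xy -0.011158897818851451 -0.001390295973978604
head 0.014965867827795118 yaw 12.019608698776608 [0.45928206 0.14159927] tool xy 0.003207714101061291 0.005652463518279272
sock top r 0.012249597351632087 yaw 16.524663029934395 [0.46018082 0.13800663] tool xy 0.004719264008338917 0.002271626382688855
sock top r 0.012249597351632087 yaw 16.524663029934395 [0.4527857  0.16293276] tool xy -0.004856122325385508 0.02644417230889718
screw before, tool -0.008042260501897899 -0.00012740942141430513
```

Emit:
{"fn": "carry_out", "kwargs": {"targets": "0.2 -0.003 0 0 0;0.2 -0.006 0 0.005 0;0.2 -0.006 0 0.015 0;0.2 -0.006 0 0.028 0;0.2 -0.006 0 0.04 0;0.2 -0.006 0 0.047 0;0.2 -0.006 0 0.05 0;0.2 -0.006 0 0.05 0"}}

```text
time_s: 8.35
ee_pos: [0.4699, 0.1429, 0.1309]
tool_rot: [1.026, -2.968, -0.0]
contact_force: [0.1, 0.6, -1.6]
finger_gap: 0.0265
grasp_force: 78.8
```

Emit:
{"fn": "carry_out", "kwargs": {"targets": "0.2 0 0 0.001 0;0.2 0 0 0.002 0;0.2 0 0 0.003 0;0.2 0 0 0.004 0;0.2 0 0 0.005 0;0.2 0 0 0.006 0;0.2 0 0 0.007 0;0.2 0 0 0.007 0"}}

```text
time_s: 9.15
ee_pos: [0.4699, 0.143, 0.1241]
tool_rot: [1.027, -2.969, -0.0]
contact_force: [-0.4, 0.3, -2.3]
finger_gap: 0.0265
grasp_force: 78.8
```

Emit:
{"fn": "carry_out", "kwargs": {"targets": "0.2 0 0 0.0005 0;0.2 0 0 0.001 0;0.2 0 0 0.0015 0;0.2 0 0 0.002 0;0.2 0 0 0.0025 0;0.2 0 0 0.003 0;0.2 0 0 0.003 0;0.2 0 0 0.003 0"}}

```text
time_s: 9.95
ee_pos: [0.47, 0.143, 0.1213]
tool_rot: [-1.027, 2.969, -0.0]
contact_force: [0.7, 0.4, -1.7]
finger_gap: 0.0264
grasp_force: 78.8
```

Emit:
{"fn": "carry_out", "kwargs": {"targets": "0.2 0 0 0.0005 0;0.2 0 0 0.001 0;0.2 0 0 0.0015 0;0.2 0 0 0.002 0;0.2 0 0 0.002 0;0.2 0 0 0.002 0;0.2 0 0 0.002 0;0.2 0 0 0.002 0"}}

```text
time_s: 10.75
ee_pos: [0.47, 0.143, 0.1193]
tool_rot: [-1.027, 2.969, -0.0]
contact_force: [-0.7, -0.8, -1.2]
finger_gap: 0.0261
grasp_force: 78.8
```

Emit:
{"fn": "carry_out", "kwargs": {"targets": "0.2 0 0 0.001 0;0.2 0 0 0.002 0;0.2 0 0 0.003 0;0.2 0 0 0.004 0;0.2 0 0 0.005 0;0.2 0 0 0.0055 0;0.2 0 0 0.006 0;0.2 0 0 0.006 0"}}

```text
time_s: 11.55
ee_pos: [0.4699, 0.143, 0.1132]
tool_rot: [1.027, -2.969, 0.0]
contact_force: [-0.4, -0.1, -1.7]
finger_gap: 0.0266
grasp_force: 78.7
```

Emit:
{"fn": "carry_out", "kwargs": {"targets": "0.2 0 0 0.0003 0;0.2 0 0 0.0006 0;0.2 0 0 0.0009 0;0.2 0 0 0.0012 0;0.2 0 0 0.0012 0;0.2 0 0 0.0012 0;0.2 0 0 0.0012 0;0.2 0 0 0.0012 0"}}

```text
time_s: 12.35
ee_pos: [0.47, 0.143, 0.1121]
tool_rot: [-1.027, 2.969, -0.0]
contact_force: [0.5, -0.0, -1.1]
finger_gap: 0.0266
grasp_force: 78.8
```

Socket is over the head with no side load. I'll feel for the seat next.

Emit:
{"fn": "carry_out", "kwargs": {"targets": "0.2 0 0 0.0002 0;0.2 0 0 0.0004 0;0.2 0 0 0.0005 0;0.2 0 0 0.0005 0;0.2 0 0 0.0005 0;0.2 0 0 0.0005 0;0.2 0 0 0.0005 0;0.2 0 0 0.0005 0"}}

```text
time_s: 13.15
ee_pos: [0.4702, 0.1431, 0.1119]
tool_rot: [-1.026, 2.968, 0.0]
contact_force: [-0.6, 0.8, 5.6]
finger_gap: 0.0264
grasp_force: 78.9
```

Emit:
{"fn": "carry_out", "kwargs": {"targets": "0.2 0 0 0.0002 0;0.2 0 0 0.0003 0;0.2 0 0 0.0003 0;0.2 0 0 0.0003 0;0.2 0 0 0.0003 0;0.2 0 0 0.0003 0;0.2 0 0 0.0003 0;0.2 0 0 0.0003 0"}}

```text
time_s: 13.95
ee_pos: [0.4703, 0.1431, 0.1118]
tool_rot: [-1.026, 2.968, -0.0]
contact_force: [-1.7, -0.1, 8.4]
finger_gap: 0.0261
grasp_force: 79.3
```

Emit:
{"fn": "carry_out", "kwargs": {"targets": "0.2 0 0 0.0002 0;0.2 0 0 0.0004 0;0.2 0 0 0.0005 0;0.2 0 0 0.0005 0;0.2 0 0 0.0005 0;0.2 0 0 0.0005 0;0.2 0 0 0.0005 0;0.2 0 0 0.0005 0"}}

```text
time_s: 14.75
ee_pos: [0.4705, 0.1432, 0.1118]
tool_rot: [-1.026, 2.967, -0.0]
contact_force: [-2.4, 0.3, 11.6]
finger_gap: 0.0263
grasp_force: 79.8
```

Emit:
{"fn": "carry_out", "kwargs": {"targets": "0.2 0 0 0.0003 0;0.2 0 0 0.0006 0;0.2 0 0 0.0008 0;0.2 0 0 0.0008 0;0.2 0 0 0.0008 0;0.2 0 0 0.0008 0;0.2 0 0 0.0008 0;0.2 0 0 0.0008 0"}}

```text
time_s: 15.55
ee_pos: [0.4709, 0.1433, 0.1117]
tool_rot: [-1.026, 2.966, -0.0]
contact_force: [-3.8, 0.2, 19.6]
finger_gap: 0.0264
grasp_force: 80.7
```

Run:
```python
from h import *
F=[]
s=monitor.observe();print(s["contact_force"],s["ft_torque"],s["ee_pos"],s["qpos"])
```

```text
[-3.83704547  0.23117202 19.59985285] [0.01854939 0.82917427 0.008582  ] [0.47087081 0.14327246 0.11165888] [ 2.20873738e-01  3.11020892e-01  1.80927301e+00  1.55655857e-04
  1.01827558e+00 -2.01590272e+00]
```

Emit:
{"fn": "carry_out", "kwargs": {"targets": "0.2 0 0 0 0.05;0.2 0 0 0 0.1;0.2 0 0 0 0.15;0.2 0 0 0 0.2;0.2 0 0 0.0001 0.25;0.2 0 0 0.0001 0.3;0.2 0 0 0.0001 0.3;0.2 0 0 0.0001 0.3"}}

```text
time_s: 16.35
ee_pos: [0.4708, 0.1434, 0.1114]
tool_rot: [-0.571, 3.086, 0.001]
contact_force: [-4.0, 1.9, 19.1]
finger_gap: 0.026
grasp_force: 80.8
```

Emit:
{"fn": "carry_out", "kwargs": {"targets": "0.2 0 0 0.0001 0.1;0.2 0 0 0.0002 0.2;0.2 0 0 0.0003 0.3;0.2 0 0 0.0003 0.4;0.2 0 0 0.0004 0.5;0.2 0 0 0.0005 0.6;0.2 0 0 0.0006 0.7;0.2 0 0 0.0006 0.7"}}

```text
time_s: 17.15
ee_pos: [0.4709, 0.1437, 0.1108]
tool_rot: [0.528, 3.094, 0.003]
contact_force: [-2.1, 3.7, 15.7]
finger_gap: 0.0264
grasp_force: 80.5
```

Emit:
{"fn": "carry_out", "kwargs": {"targets": "0.2 0 0 0.0002 0.1;0.2 0 0 0.0004 0.2;0.2 0 0 0.0005 0.3;0.2 0 0 0.0006 0.4;0.2 0 0 0.0007 0.5;0.2 0 0 0.0008 0.6;0.2 0 0 0.0009 0.7;0.2 0 0 0.0009 0.7"}}

```text
time_s: 17.95
ee_pos: [0.4713, 0.1439, 0.1101]
tool_rot: [1.556, 2.726, 0.006]
contact_force: [0.0, 5.0, 15.2]
finger_gap: 0.0266
grasp_force: 80.5
```

Emit:
{"fn": "carry_out", "kwargs": {"targets": "0.2 0 0 0.0001 0.1;0.2 0 0 0.0002 0.2;0.2 0 0 0.0003 0.3;0.2 0 0 0.0004 0.4;0.2 0 0 0.0005 0.5;0.2 0 0 0.0006 0.6;0.2 0 0 0.0007 0.7;0.2 0 0 0.0007 0.7"}}

```text
time_s: 18.75
ee_pos: [0.4717, 0.1438, 0.1095]
tool_rot: [2.397, 2.027, 0.009]
contact_force: [3.5, 3.8, 13.9]
finger_gap: 0.0263
grasp_force: 80.3
```

Run:
```python
from h import *
s=monitor.observe();print(s["contact_force"],s["ft_torque"],s["ee_pos"],s["qpos"])
```

```text
[ 3.5360733   3.78165918 13.94136199] [ 1.04633469 -0.73296104  0.06720531] [0.47174476 0.14378901 0.10945701] [2.21208824e-01 3.14914832e-01 1.81009607e+00 8.68707824e-04
 1.01079067e+00 3.87725654e-01]
```

Emit:
{"fn": "carry_out", "kwargs": {"targets": "0.2 0 0 0.0002 0.1;0.2 0 0 0.0004 0.2;0.2 0 0 0.0005 0.3;0.2 0 0 0.0006 0.4;0.2 0 0 0.0007 0.5;0.2 0 0 0.0008 0.6;0.2 0 0 0.0009 0.7;0.2 0 0 0.001 0.8"}}

```text
time_s: 19.55
ee_pos: [0.4721, 0.1435, 0.1087]
tool_rot: [2.999, 0.933, 0.01]
contact_force: [4.9, 2.3, 15.8]
finger_gap: 0.0264
grasp_force: 80.4
```

Emit:
{"fn": "carry_out", "kwargs": {"targets": "0.2 0 0 0.0002 0.1;0.2 0 0 0.0003 0.2;0.2 0 0 0.0004 0.3;0.2 0 0 0.0005 0.4;0.2 0 0 0.0006 0.5;0.2 0 0 0.0007 0.6;0.2 0 0 0.0008 0.7;0.2 0 0 0.0008 0.8"}}

```text
time_s: 20.35
ee_pos: [0.472, 0.1431, 0.1079]
tool_rot: [-3.125, 0.308, -0.009]
contact_force: [3.8, -2.0, 15.6]
finger_gap: 0.0262
grasp_force: 80.6
```

Emit:
{"fn": "carry_out", "kwargs": {"targets": "0.2 0 0 0 0;0.2 0 0 0 0;0.2 0 0 -0.001 -0.03;0.2 0 0 -0.002 -0.05;0.2 0 0 -0.008 -0.05;0.2 0 0 -0.02 -0.05;0.2 0 0 -0.04 -0.05;0.2 0 0 -0.06 -0.05"}}

```text
time_s: 21.15
ee_pos: [0.4693, 0.1429, 0.166]
tool_rot: [3.133, -0.224, -0.003]
contact_force: [1.0, -0.4, -1.1]
finger_gap: 0.0264
grasp_force: 78.7
```

Emit:
{"fn": "carry_out", "kwargs": {"targets": "0.2 0 0 -0.013 0;0.2 0 0 -0.013 0;0.2 0 0 -0.013 0;0.2 0 0 -0.013 0;0.2 0 0 -0.013 0;0.2 0 0 -0.013 0;0.2 0 0 -0.013 0;0.2 0 0 -0.013 0"}}

```text
time_s: 21.95
ee_pos: [0.4699, 0.143, 0.1788]
tool_rot: [3.134, -0.224, -0.0]
contact_force: [0.2, -0.4, -1.2]
finger_gap: 0.0264
grasp_force: 78.7
```

Run:
```python
from h import *
T=tool();np.save("pics/T5.npy",T);p,d=read_camera("wrist");cv2.imwrite("pics/w5.png",p[...,::-1])
s=monitor.observe();print(T.round(4),s["contact_force"],s["qpos"],s["finger_gap"])
for z in (.065,.0614):print(proj("wrist",[.4717,.144,z],T))
cv2.imwrite("pics/c5.png",cv2.resize(p[140:240,265:375,::-1],None,fx=6,fy=6,interpolation=cv2.INTER_CUBIC))
d=np.array([.540,-.173,.182])-T[:3,3];print("to holder in tool",T[:3,:3].T@d)
```

```text
[[ 9.899e-01 -1.420e-01 -2.000e-04  4.699e-01]
 [-1.420e-01 -9.899e-01 -0.000e+00  1.430e-01]
 [-2.000e-04  1.000e-04 -1.000e+00  1.788e-01]
 [ 0.000e+00  0.000e+00  0.000e+00  1.000e+00]] [-0.85216378  0.70513818 -1.38553614] [2.20751475e-01 2.21878257e-01 1.74757460e+00 1.60759072e-05
 1.17228599e+00 1.93414280e+00] 0.02642568831185906
[[319.76084909 189.22495234]]
[[319.77792607 188.23661389]]
to holder in tool [ 0.1142307   0.30283338 -0.00324008]
```

View pics/c5.png

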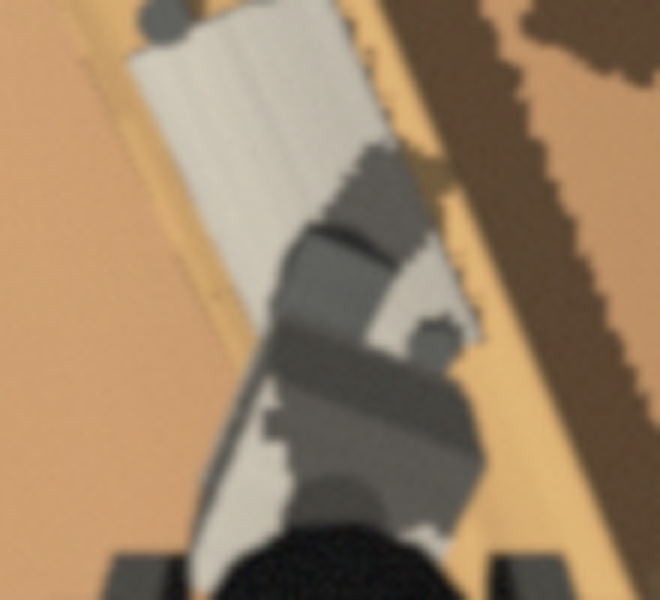

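The crop shows the head turned about 40° relative to its bracket. That matches a turn of about 220°, so it went in. Now I'll carry the driver back to the holder.

Emit:
{"fn": "carry_out", "kwargs": {"targets": "0.2 0.01 0.025 -0.003 -0.05;0.2 0.025 0.064 -0.003 -0.11;0.2 0.04 0.104 -0.003 -0.18;0.2 0.056 0.144 -0.003 -0.25;0.2 0.073 0.187 -0.003 -0.33;0.2 0.09 0.23 -0.003 -0.41;0.2 0.105 0.268 -0.003 -0.48;0.2 0.115 0.293 -0.003 -0.53"}}

```text
time_s: 22.8
ee_pos: [0.5423, -0.1661, 0.1818]
tool_rot: [3.082, 0.607, 0.0]
contact_force: [0.6, 0.7, -0.9]
finger_gap: 0.0266
grasp_force: 78.9
```

Emit:
{"fn": "carry_out", "kwargs": {"targets": "0.2 -0.0008 0.011 0 -0.02;0.2 -0.0008 0.011 0 -0.02;0.2 -0.0008 0.011 0 -0.02;0.2 -0.0008 0.011 0 -0.02;0.2 -0.0008 0.011 0 -0.02;0.2 -0.0008 0.011 0 -0.02;0.2 -0.0008 0.011 0 -0.02;0.2 -0.0008 0.011 0 -0.02"}}

```text
time_s: 23.6
ee_pos: [0.5456, -0.1737, 0.1819]
tool_rot: [3.077, 0.636, 0.0]
contact_force: [0.4, 0.1, -2.1]
finger_gap: 0.0265
grasp_force: 79.0
```

Run:
```python
from h import *
T=tool();np.save("pics/T6.npy",T);p,d=read_camera("wrist");cv2.imwrite("pics/w6.png",p[...,::-1])
v=np.array([.5445,-.1745,T[2,3]])-T[:3,3]
print(T.round(4),"to go, tool axes",T[:3,:3].T@v)
cv2.imwrite("pics/c6.png",cv2.resize(p[130:250,255:385,::-1],None,fx=5,fy=5,interpolation=cv2.INTER_CUBIC))
```

```text
[[ 0.9181  0.3964  0.      0.5456]
 [ 0.3964 -0.9181 -0.     -0.1737]
 [ 0.      0.     -1.      0.1819]
 [ 0.      0.      0.      1.    ]] to go, tool axes [-1.31591030e-03  2.97605437e-04 -2.77017902e-08]
```

View pics/c6.png

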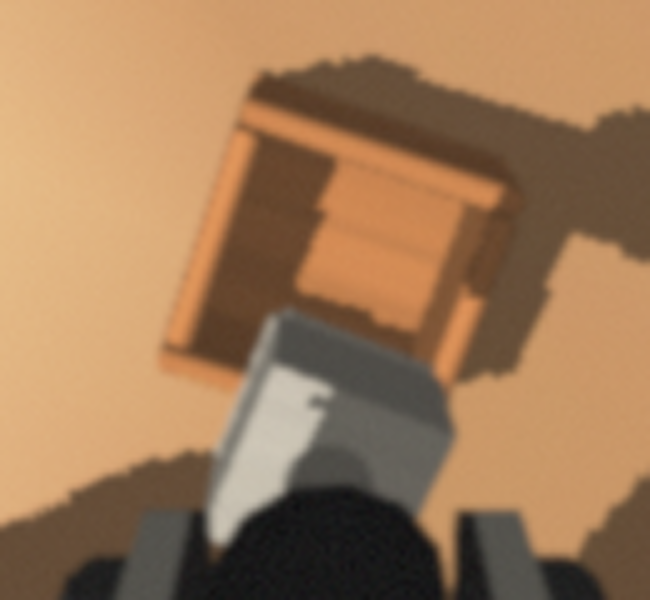

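The crop shows the socket squared up with the holder. The holder's outer top corners are at about (243,108), (508,195) and (162,352).

Run:
```python
from h import *
T=np.load("pics/T6.npy");f=lambda c:np.array(c)/5-.4+[255,130]
Q=cast("wrist",f([[243,108],[508,195],[162,352]]),.045,T)[:,:2]
c=Q[1:].mean(0);v=c-T[:2,3];print(c,"edges",np.linalg.norm(Q[1]-Q[0]),np.linalg.norm(Q[2]-Q[0]),"tool",T[:2,0]@v,T[:2,1]@v)
```

```text
[ 0.54588511 -0.17340555] edges 0.05531808836130155 0.053038593108294195 tool 0.00038955910303292685 -0.00015816116639630605
```

Emit:
{"fn": "carry_out", "kwargs": {"targets": "0.2 0 0 0.015 0;0.2 0 0 0.035 0;0.2 0 0 0.055 0;0.2 0 0 0.075 0;0.2 0 0 0.092 0;0.2 0 0 0.104 0;0.2 0 0 0.111 0;0.2 0 0 0.112 0"}}

```text
time_s: 24.45
ee_pos: [0.5454, -0.1738, 0.0694]
tool_rot: [-3.076, -0.636, 0.001]
contact_force: [1.1, -0.6, -1.1]
finger_gap: 0.0265
grasp_force: 79.0
```

Emit:
{"fn": "carry_out", "kwargs": {"targets": "0.2 0 0 0.0003 0;0.2 0 0 0.0006 0;0.2 0 0 0.001 0;0.2 0 0 0.0014 0;0.2 0 0 0.0018 0;0.2 0 0 0.002 0;0.2 0 0 0.002 0;0.2 0 0 0.002 0"}}

```text
time_s: 25.25
ee_pos: [0.5456, -0.1739, 0.0679]
tool_rot: [-3.077, -0.636, 0.0]
contact_force: [0.5, 0.4, -1.6]
finger_gap: 0.0266
grasp_force: 79.0
```

Emit:
{"fn": "carry_out", "kwargs": {"targets": "0.2 0 0 0.0003 0;0.2 0 0 0.0006 0;0.2 0 0 0.0009 0;0.2 0 0 0.0009 0;0.2 0 0 0.0009 0;0.2 0 0 0.0009 0;0.2 0 0 0.0009 0;0.2 0 0 0.0009 0"}}

```text
time_s: 26.05
ee_pos: [0.5456, -0.1739, 0.067]
tool_rot: [3.077, 0.636, 0.0]
contact_force: [0.4, 0.1, -0.1]
finger_gap: 0.0261
grasp_force: 79.0
```

Floor contact came at the same height as when I gripped it, so the driver did not slip in the grip and the sink figure holds. Releasing and withdrawing.

Emit:
{"fn": "carry_out", "kwargs": {"targets": "0.35 0 0 0 0;0.5 0 0 0 0;0.7 0 0 0 0;0.9 0 0 0 0;1 0 0 0 0;1 0 0 0 0;1 0 0 0 0;1 0 0 0 0"}}

```text
time_s: 26.85
ee_pos: [0.5456, -0.1739, 0.067]
tool_rot: [3.077, 0.636, 0.0]
contact_force: [0.1, -0.6, -0.0]
finger_gap: 0.0856
grasp_force: 0.0
```

Emit:
{"fn": "carry_out", "kwargs": {"targets": "1 0 0 -0.01 0;1 0 0 -0.03 0;1 0 0 -0.06 0;1 0 0 -0.09 0;1 0 0 -0.115 0;1 0 0 -0.13 0;1 0 0 -0.13 0;1 0 0 -0.13 0"}}

```text
time_s: 27.65
ee_pos: [0.5454, -0.1738, 0.1968]
tool_rot: [-3.077, -0.636, 0.0]
contact_force: [-0.1, 0.5, -0.1]
finger_gap: 0.0853
grasp_force: 0.0
```

Run:
```python
from h import *
T=tool();p,d=read_camera("wrist");cv2.imwrite("pics/w7.png",p[...,::-1]);print(T[:3,3],monitor.observe()["contact_force"])
cv2.imwrite("pics/c7.png",p[80:300,200:450,::-1])
```

```text
[ 0.54542075 -0.17377946  0.19679277] [-0.24913002 -0.59886279 -0.4751767 ]
```

View pics/c7.png

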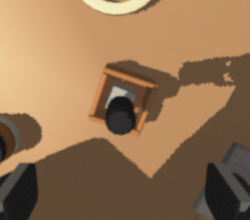

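The driver stands upright in its holder at about (120,110), the fingers are clear of it, and the tape and jar are undisturbed.

```bash
python3 -c "
from bench import sign_off
print(sign_off())"
```

```text
the job is handed in; nothing more can be done
None
```

I drove the screw in about 3.7 mm, judging by how far the tool dropped, pushing with about 15–21 N. The driver is back upright in its holder and released, and the job was handed in at about 28 s; no verdict was shown.

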